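Start the light-curing cycle at the dental bench

ROBOT

A 6-joint arm with a two-finger parallel gripper is mounted at the origin on the work surface. World frame = base frame: x ahead of the robot, y to its left, z up, the work surface at z = 0. Lengths are in mm, angles in degrees, forces in N, time in s.
With the tool pointing down it reaches from about 325 to 850 mm from the base axis. Payload 15.5 kg.
Tool frame: the origin (TCP) lies on the centre line of the jaws, within the pads' length; the fingertips stand 22 mm ahead of it and the grasp point (between the pads) lies 3 mm ahead of it (arm.tcp_to_tips is the distance from the TCP to the fingertips, in mm); z points along the fingers, y is the direction in which the jaws open and shut (so a half turn about z gives the same grasp; the last joint's range is limited). The gripper opens to 91 mm and grips with 3 to 60 N. Pads are 32 mm wide; open, the fingers measure 118 mm over their backs; the gripper's body (76 mm by 178 mm) begins 60 mm behind the grasp point.
Start: joints at [-77.607, 28.281, 77.091, -0, 74.628, -5.472], TCP at [191.734, -594.865, 235.915] pointing down, gripper open.
Joint ranges: [-166.48, 166.48], [-47.26, 123.95], [12.59, 153.08], [-70.14, 250.14], [6.76, 159.57], [-176.63, 176.63]. Speed limits (degrees/s): [108.29, 108.29, 147.25, 172.46, 172.46, 172.46].

INTERFACE

Orientations are given as a 3x3 rotation matrix whose columns are the frame's x, y, z axes.
In Python, from workcell import arm gives the robot as it stands. The module is installed in compiled form; this text tells all that it offers.
- The arm moves only by the shell command python3 -m jog 'ROWS'. ROWS is JSON, a list that holds one entry, the list of rows, each a list of 7 numbers: the finger opening in cm, from 0 to 9.12, then the shift along the tool's x, y, z in cm, then the turn, a rotation vector about the tool's x, y, z in rad. A call has 1 to 12 rows; each row shifts and turns the pose as measured when the row begins, along the tool's axes as they then stand; what a row does not reach is not made up. A row lasts 1/12 s, in which the tool goes at most 41.7 mm and 7.16 degrees, less where a joint would pass 70% of its speed; a pose out of reach is approached as far as the arm can. A call with a gripper value outside its range is refused whole. The fingers move at their own pace and stop on an object; the grip force is fixed at half the most. Time passes only in rows, so rows that do not move let the fingers close. It gives the time, the measured TCP pose, the force and the opening at its end, in the units of the state.
- arm.observe(): the state, without advancing time (a new reading comes with each control period).
- arm.snapshot(name): name is "scene" or "top" or "wrist"; returns a dict with "frame" (400x640x3 uint8, blue, green, red), "mtx" (3x3 intrinsics, pixels), "k1" (the pictures are not rectified: a ray, as slopes to the right and down, at radius r is drawn at 1 + k1 r^2 times it, then the intrinsics apply), "world_to_cam" (4x4, takes a point from world to camera coordinates); the wrist camera has in their place "tool_from_camera" (4x4, takes a point from camera to tool coordinates, whose origin is the TCP and whose axes are the flange's). Camera axes: x right, y up, looking along -z (the intrinsics and any distortion apply to the point x, -y, -z); pixel columns grow to the right and rows downward; lengths in mm; the calibration is good to about 2 mm. A picture is of the moment at which its call begins: read the wrist's pose just before it. There is no depth.
- arm.close_job(): hands the job in, once; it reports no verdict.
The state is a dict: "time": time; "qpos": joint angles; "qvel": joint speeds; "effort": joint torques, N m; "tool_pos": TCP position; "orientation": TCP orientation; "ft_force": force on the tool from outside, world axes, zero at the start; "wrist_torque": the same for the moment, N m; "gripper_width": finger opening in mm.
Only numpy, scipy, OpenCV 4.12 (cv2) and the standard library are available. Lean on these libraries where they do the work, as an engineer would, in place of code of your own. Each camera call takes 0.05 s, during which the arm holds its last target.

TASK

Start a curing cycle, pressing only with your fingertips: press the open hood of the curing box fully shut, then tip the rocker switch on the control box over to on (push its raised end fully down), then press the long bar-shaped key right down so that it stays in, and last press the big round key all the way down for a moment and let it come up again. Keep to that order, never press the small square key, and pick up or disturb nothing else on the bench.

Things in the scene. Friction and masses are not known exactly. Their poses are not given: they have to be found in the camera images.
- curing_box: Fixed grey open-topped chamber with a white hood, 180 (x) x 170 (y) x 88 mm high without the hood. Origin: centre of its underside, on the table. Its own -x side is the front; the hood hinges on its +x (far) rim. It may stand to the left or right of the control box.
- hood (a joint): Opening angle of the white hood in rad: 0 shut (level), it starts 0.45 to 0.85 open. The hinge is stiff and the hood stays at any angle; 1 to 4 N pressed down near its free edge moves it, and it stops at 0. Its rotation is about the curing box's y axis; it cannot be latched and does not spring back.
- hood_hinge (a point): Point on the hood's hinge axis (midway along it), 88 mm above the table; its axes are those of the curing box: x horizontal, away from the hood's free edge; y along the hinge.
- hood_press (a point): Point on the hood's upper face, midway across its 170 mm width, 20 mm in from the free edge (which has a 12 mm lip beyond it): a good place to press. It lies 160 mm from the hinge axis, and 10 mm above it when the hood (a plate 10 mm thick, 180 mm long) is shut. Its axes turn with the hood: z is the plate's upward normal.
- control_box: Fixed grey flat control box, 170 (x) x 240 (y) mm, flat level deck 60 mm above the table. Origin: centre of its underside. Along the -x half of the deck three white keys stand in a row 72 mm apart, in any order; on the +x half lie the rocker and a small white pot.
- rocker (a joint): Tilt of the white rocker paddle (32 x 70 mm, 10 mm thick, lying along the control box's y), in rad: 0 off, as it starts, with its +y end raised and marked by a thin grey line; 0.26 on, with that end down. It pivots at its middle, 68 mm above the table, and stays where it is left; about 3 N on the raised end tips it.
- rocker_on (a point): Point on the upper face of the rocker's +y end, 27 mm from its pivot and 8 mm from its edge: the place to press. It is about 77 mm above the table when off and 69 mm when on. Its axes at joint value 0 are those of the control box and turn with the rocker.
- bar_key (a joint): Travel of the long bar-shaped key: 0 up, 0.007 m fully down. No spring: it takes about 3 N and stays where it is pushed.
- bar_key_top (a point): The long key, a white bar 54 (x) x 20 (y) mm. Its top is 20 mm above the deck (80 mm above the table) when up; this point is the centre of the top face, x along the control box's x. It stands in a black bezel that rises only 4 mm from the deck. 
- round_key (a joint): Travel of the big round key: 0 up, 0.007 m fully down. Spring return: it begins to move at 1.5 N and is fully down at 5 N.
- round_key_top (a point): The big round key, a white disc 40 mm across. Its top is 20 mm above the deck (80 mm above the table) when up; this point is the centre of the top face, x along the control box's x. It stands in a black bezel that rises only 4 mm from the deck. 
- square_key (a joint): Travel of the small square key, not to be pressed: 0 up, 0.007 m fully down. Spring return like the round key.
- square_key_top (a point): The small square key, 24 x 24 mm, white. Its top is 20 mm above the deck (80 mm above the table) when up; this point is the centre of the top face, x along the control box's x. It stands in a black bezel that rises only 4 mm from the deck. 
- cast: Terracotta dental cast with white teeth, 56 x 60 x 30 mm, standing in the curing box's chamber; leave it. Origin: centre of its underside.
- wax_pot: Small white pot, 32 mm across and 22 mm high, standing on the control box's deck at the +x, +y corner; leave it. Origin: centre of its underside.
- drop_bottle: Small brown bottle, 30 mm across, 70 mm high, standing between the two boxes; leave it. Origin: centre of its underside.
- stone_model: Round plaster model 64 mm across, about 36 mm high, beyond the boxes; leave it. Origin: centre of its underside.
- mug: White mug 76 mm across, 88 mm high, far left; leave it. Origin: centre of its underside.
- resin_jar: Jar 52 mm across, 55 mm high, far right; leave it. Origin: centre of its underside.
- spatula: Wooden-handled spatula 170 mm long lying flat between the boxes, on the robot's side; leave it. Origin: on its underside.
- mix_cup: Green cup 60 mm across, 50 mm high, on the left side; leave it. Origin: centre of its underside.

How it is judged (in metres and radians):
On the way, in this order (a step that is already met when the one before it is completed fails the run):
1. the hood is pressed shut (value of joint hood below 0.04 rad), for 0.2 s.
2. the rocker is tipped on (value of joint rocker above 0.2 rad), for 0.2 s.
3. the bar key is pressed in (value of joint bar_key above 0.005 m), for 0.2 s.
4. the round key is pressed down (value of joint round_key above 0.0045 m), for 0.1 s.
At the end, for the whole second after the job is handed in: The hood is shut (within 0.04 rad), the rocker is on (above 0.2 rad), the bar key stays in (at least 5 of 7 mm), and the round key, having been pressed at least 4.5 mm, is up again (within 2 mm), like the square key (value of joint hood below 0.04 rad and value of joint rocker above 0.2 rad and value of joint bar_key above 0.005 m and value of joint each of round_key, square_key below 0.002 m); the robot touches nothing.
It fails at once if out of order: the rocker is tipped while the hood is open, the bar key is pressed before hood and rocker are done, or the round key before hood, rocker and bar key are done ((value of joint rocker above 0.13 rad and value of joint hood above 0.06 rad) or (value of joint bar_key above 0.003 m and (value of joint hood above 0.06 rad or value of joint rocker below 0.18 rad)) or (value of joint round_key above 0.003 m and (value of joint hood above 0.06 rad or value of joint rocker below 0.18 rad or value of joint bar_key below 0.004 m))).
It fails at once if the square key is pressed (3 mm or more) (value of joint square_key above 0.003 m).
It fails at once if the hood is lifted (beyond 1 rad) instead of pressed shut (value of joint hood above 1 rad).
It fails at once if another thing on the bench is picked up or displaced by more than 20 mm (distance of any of wax_pot, drop_bottle, stone_model, mug, resin_jar, spatula, mix_cup, cast from where it was at the start of the episode above 0.02 m).
It fails at once if a standing thing is tipped over (beyond 0.5 rad) (angle between any of wax_pot, drop_bottle, stone_model, mug, resin_jar, mix_cup, cast's own z axis and vertical above 0.5 rad).
It also fails if it takes over 67 s, if anything falls off the work surface, if the arm or the gripper's body presses on something with over 40 N, if the wrist force passes 120 N, or if a joint passes its speed limit or range.

## Working session

There is one attempt and no reset: what is moved stays moved. The work goes in short steps, Python scripts to look and compute and a shell command to move; the robot and the scene stay as the last step left them, time stands still between calls to the robot, and variables do not carry over. Pictures are saved under pics/ and viewed, and the job is handed in when it is done.

```bash
mkdir -p pics
python3 - <<'E'
from workcell import arm
import cv2,numpy as np
s=arm.observe();print(s)
for n in("scene","top"):
    d=arm.snapshot(n);cv2.imwrite(f"pics/{n}0.png",d["frame"]);print(n,d["mtx"],d["k1"],np.round(d["world_to_cam"],4))
print(arm.tcp_to_tips)
E
```

```text
{'time': 0.0, 'qpos': array([-7.76068518e+01,  2.83141173e+01,  7.71273083e+01, -2.15056402e-03,
        7.46277684e+01, -5.47227688e+00]), 'qvel': array([-0.03681882, -0.00204431,  0.00998278,  0.09852519, -0.03954722,
       -0.08242025]), 'effort': array([ 8.05344771e-04, -8.78825140e+01, -3.81866384e+01,  7.09778653e-02,
        5.31575724e-02, -7.62584568e-05]), 'tool_pos': array([ 191.64911976, -594.52121979,  235.34552297]), 'orientation': array([[ 9.51776656e-01,  3.06791639e-01, -2.94535028e-04],
       [ 3.06791771e-01, -9.51775938e-01,  1.17175422e-03],
       [ 7.91530453e-05, -1.20560923e-03, -9.99999270e-01]]), 'ft_force': array([-0.09216441,  0.35025329, -0.36908835]), 'wrist_torque': array([-0.02283984, -0.06537415, -0.05056224]), 'gripper_width': 91.10796574792553}
scene [[436.40371009   0.         317.43225173]
 [  0.         436.40371009 195.96480361]
 [  0.           0.           1.        ]] -0.12211686857410875 [[-7.1530000e-01 -6.9880000e-01  6.8000000e-03  4.9025440e+02]
 [ 5.0560000e-01 -5.1080000e-01  6.9530000e-01 -3.4017010e+02]
 [-4.8240000e-01  5.0080000e-01  7.1870000e-01 -1.1252791e+03]
 [ 0.0000000e+00  0.0000000e+00  0.0000000e+00  1.0000000e+00]]
top [[375.31664286   0.         322.68551455]
 [  0.         375.31664286 200.18647089]
 [  0.           0.           1.        ]] 0.028925080992950634 [[ 7.700000e-02 -9.970000e-01 -6.100000e-03  3.917410e+01]
 [ 9.728000e-01  7.380000e-02  2.196000e-01 -6.185635e+02]
 [-2.185000e-01 -2.280000e-02  9.756000e-01 -8.556399e+02]
 [ 0.000000e+00  0.000000e+00  0.000000e+00  1.000000e+00]]
22.0
```

View pics/scene0.png

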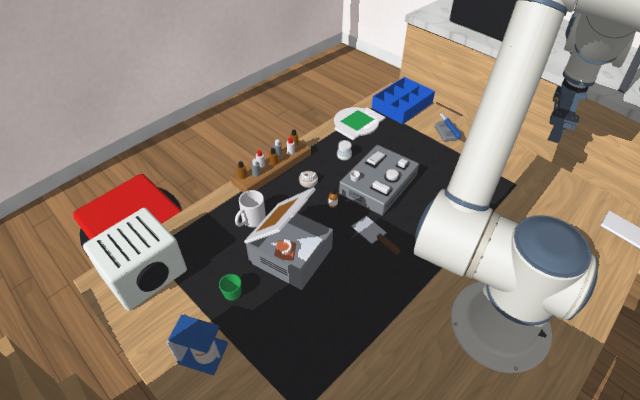

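View pics/top0.png

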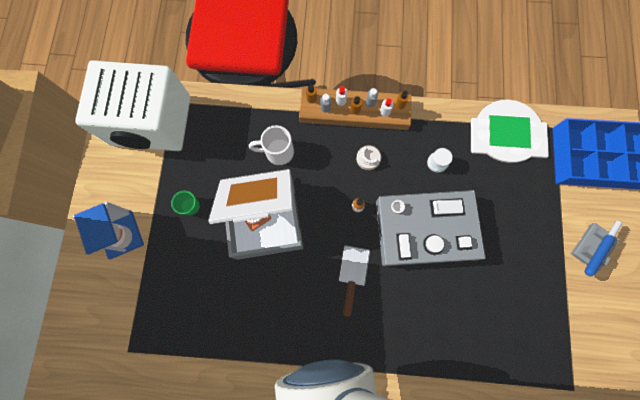

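The curing box is on the left, around (262,215), with its hood open. The control box is on the right, around (432,228), with the bar key at (404,246), the round key at (434,244), the square key at (464,242) and the rocker at (447,207). I'll enlarge both areas for exact pixels.

Run:
```python
import cv2
im=cv2.imread("pics/top0.png")
cv2.imwrite("pics/t_ctl.png",cv2.resize(im[180:275,365:497],None,fx=6,fy=6,interpolation=cv2.INTER_CUBIC))
cv2.imwrite("pics/t_cur.png",cv2.resize(im[160:265,200:312],None,fx=5.5,fy=5.5,interpolation=cv2.INTER_CUBIC))
im=cv2.imread("pics/scene0.png")
cv2.imwrite("pics/s_cur.png",cv2.resize(im[180:295,235:345],None,fx=5,fy=5,interpolation=cv2.INTER_CUBIC))
```

```text
(no output)
```

View pics/t_ctl.png

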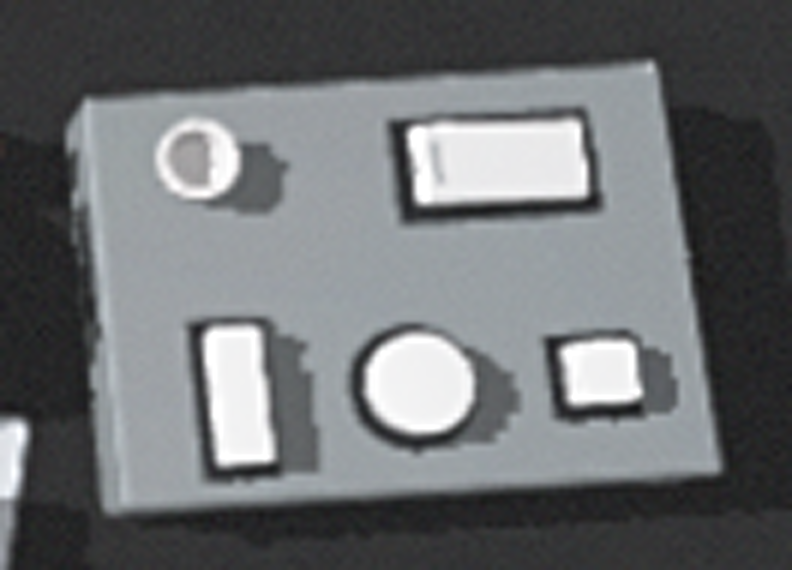

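View pics/t_cur.png

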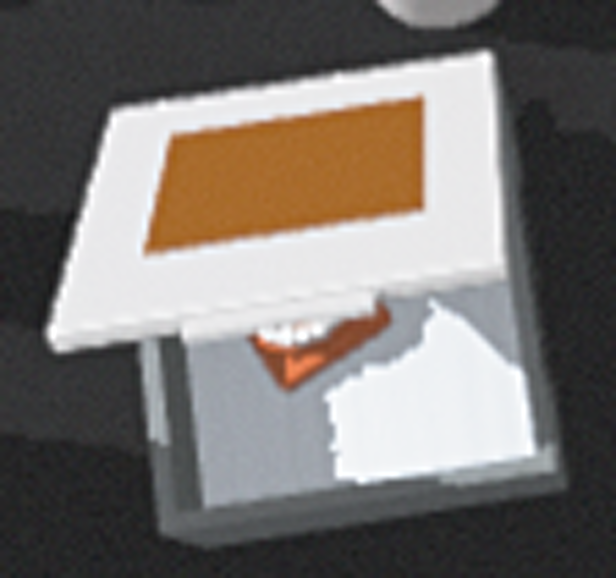

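View pics/s_cur.png

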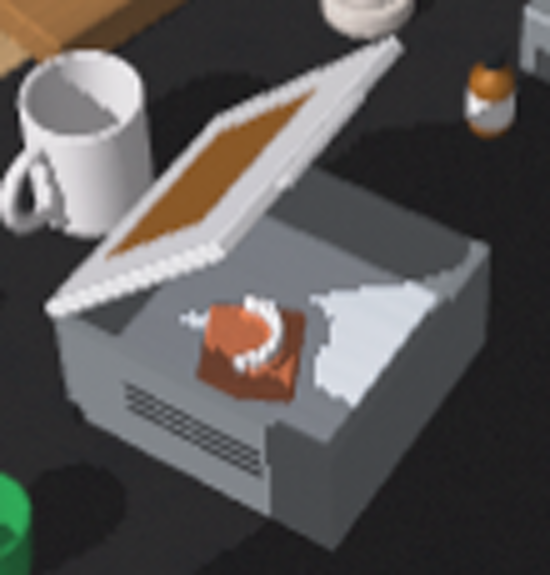

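```bash
cat > h.py <<'E'
import numpy as np,cv2
from scipy.optimize import least_squares
from workcell import arm
def proj(d,P):
    P=np.atleast_2d(P);c=P@d["world_to_cam"][:3,:3].T+d["world_to_cam"][:3,3]
    K=d["mtx"];s=np.c_[c[:,0],-c[:,1]]/-c[:,2:3];r2=(s**2).sum(1,keepdims=True);s=s*(1+d["k1"]*r2)
    return s*[K[0,0],K[1,1]]+[K[0,2],K[1,2]]
def onplane(d,uv,z):
    return least_squares(lambda p:proj(d,[p[0],p[1],z])[0]-uv,[500,0]).x
E
python3 - <<'E'
from h import *
T=arm.snapshot("top");S=arm.snapshot("scene")
f=lambda p,o,k:(np.array(p)+.5)/k-.5+o
ct=lambda p:f(p,[365,180],6)
for n,p,z in[("bar",(238,395),80),("round",(418,384),80),("square",(600,371),80),("wax",(198,158),82),
 ("rock_raisedend",(418,163),78),("rockpivot",(500,162),73),("rock_lowend",(586,160),68),("d+x-y",(657,63),60),("d-x-y",(722,472),60),("d+x+y",(88,100),60),("d-x+y",(125,510),60)]:
    print(n,onplane(T,ct(p),z).round(1))
obs=[]
H=lambda x,y:('h',x,y,10);
tp=[(H(-180,85),(50,335)),(H(-180,-85),(505,270)),(H(0,85),(115,105)),(H(0,-85),(495,53)),(('b',-90,-85,88),(562,472)),(('b',-90,85,88),(165,520))]
sp=[(H(0,85),(50,303)),(H(-180,85),(222,243)),(H(-180,-85),(397,40)),(H(0,-85),(215,116)),(('b',-90,85,0),(332,548)),(('b',-90,85,88),(330,440)),(('b',-90,-85,88),(487,245))]
def W(m,q):
    x,y,yaw,a=q;k,px,py,pz=m
    if k=='h':
        px,pz=90+px*np.cos(a)+pz*np.sin(a)*1,88-px*np.sin(a)+pz*np.cos(a)
    c,s=np.cos(yaw),np.sin(yaw);return [x+c*px-s*py,y+s*px+c*py,pz]
def res(q):
    r=[proj(T,W(m,q))[0]-f(p,[200,160],5.5) for m,p in tp]+[proj(S,W(m,q))[0]-f(p,[235,180],5) for m,p in sp]
    return np.concatenate(r)
r=least_squares(res,[600,150,0,.6]);q=r.x
print(q,np.degrees(q[2]));print(res(q).reshape(-1,2).round(1))
print("press",W(('h',-160,0,10),q)); q0=q.copy();q0[3]=0;print("shut",W(('h',-160,0,10),q0))
E
```

```text
bar [ 516.7 -114.5]
round [ 526.5 -184.6]
square [ 537.2 -255.4]
wax [610.4 -95.4]
rock_raisedend [ 615.9 -184.2]
rockpivot [ 620.  -218.5]
rock_lowend [ 624.6 -254.7]
d+x-y [ 669.9 -286.7]
d-x-y [ 503.5 -310.1]
d+x+y [636.4 -53.2]
d-x+y [469.9 -75.1]
[5.67914931e+02 2.31838938e+02 2.31164173e-01 7.88586282e-01] 13.24473148016594
[[ 0.4  0.3]
 [ 1.3 -0.7]
 [-0.1 -0.2]
 [ 0.4 -1.1]
 [-0.8 -1.1]
 [-0.8  1.5]
 [-1.2 -0.4]
 [-0.5  0.5]
 [ 0.8 -0.8]
 [ 0.7 -1.2]
 [ 0.2 -0.2]
 [-0.1  3.3]
 [ 0.8 -0.3]]
press [np.float64(552.6498329710731), np.float64(228.24596605106328), np.float64(208.54569238424017)]
shut [np.float64(499.7769083650121), np.float64(215.80117621013366), np.float64(98.0)]
```

Both cameras fit well. The hood is at about 0.79 rad with its hinge at (655,252), and the curing box yaw is 13°. The control box yaw is about 8°. Next I close the fingers, raise the tool, turn it and carry it toward the hood.

```bash
python3 -m jog '[[[0,0,0,-3,0,0,0.07],[0,0,0,-3,0,0,0.07],[0,2.1,-3.1,0,0,0,0],[0,2.1,-3.1,0,0,0,0],[0,2.1,-3.1,0,0,0,0],[0,2.1,-3.1,0,0,0,0],[0,2.1,-3.1,0,0,0,0],[0,2.1,-3.1,0,0,0,0],[0,2.1,-3.1,0,0,0,0],[0,2.1,-3.1,0,0,0,0],[0,2.1,-3.1,0,0,0,0],[0,2.1,-3.1,0,0,0,0]]]'
python3 -m jog '[[[0,0,0,0,0,0,0]]]'
```

```text
time: 1.2
tool_pos: [349.8, -245.9, 296.4]
orientation: [[0.988, 0.154, 0.0], [0.154, -0.988, 0.0], [0.0, -0.0, -1.0]]
ft_force: [1.1, -0.2, 0.5]
gripper_width: 14.1
time: 1.28
tool_pos: [351.1, -240.7, 296.5]
orientation: [[0.987, 0.158, 0.001], [0.158, -0.987, 0.002], [0.001, -0.002, -1.0]]
ft_force: [-1.0, -0.9, 0.8]
gripper_width: 7.8
```

```bash
python3 -m jog '[[[0,2.2,-3.4,0,0,0,0],[0,2.2,-3.4,0,0,0,0],[0,2.2,-3.4,0,0,0,0],[0,2.2,-3.4,0,0,0,0],[0,2.2,-3.4,0,0,0,0],[0,2.2,-3.4,0,0,0,0],[0,2.2,-3.4,0,0,0,0],[0,2.2,-3.4,0,0,0,0],[0,2.2,-3.4,0,0,0,0],[0,2.2,-3.4,0,0,0,0],[0,2.2,-3.4,0,0,0,0],[0,2,-3,0,0,0,0]]]'
python3 -m jog '[[[0,0,0,0,0,0,0]]]'
```

```text
time: 2.28
tool_pos: [546.9, 208.5, 297.5]
orientation: [[0.988, 0.153, 0.003], [0.153, -0.988, -0.001], [0.003, 0.001, -1.0]]
ft_force: [0.9, 0.1, 0.1]
gripper_width: 0.5
time: 2.37
tool_pos: [548.7, 213.8, 297.0]
orientation: [[0.988, 0.156, 0.004], [0.156, -0.988, 0.001], [0.004, -0.0, -1.0]]
ft_force: [-1.0, -0.3, -1.0]
gripper_width: 0.5
```

```bash
python3 -m jog '[[[0,1.1,-1.4,1,0,0,0],[0,0,0,1,0,0,0],[0,0,0,0,0,0,0]]]'
python3 - <<'E'
from h import *
for n in("scene","top"):
    d=arm.snapshot(n);cv2.imwrite(f"pics/{n}1.png",cv2.resize(d["frame"][60:310,150:400],None,fx=2.2,fy=2.2))
E
```

```text
time: 2.62
tool_pos: [558.0, 232.6, 275.4]
orientation: [[0.987, 0.16, 0.003], [0.16, -0.987, 0.0], [0.003, 0.0, -1.0]]
ft_force: [-0.0, -0.1, -0.5]
gripper_width: 0.6
```

View pics/scene1.png

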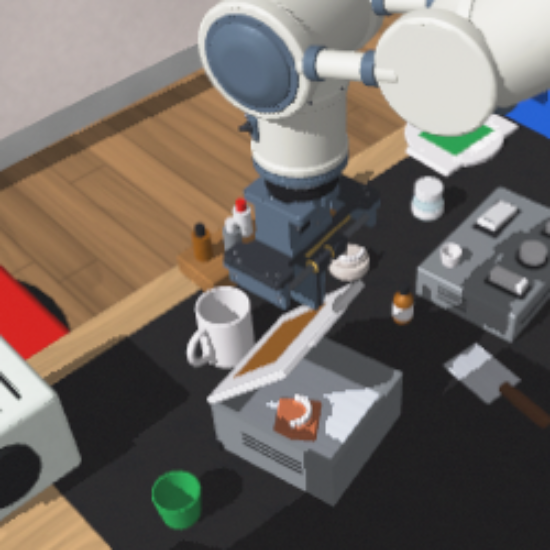

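The fingertips are over the middle of the hood's free-edge half, about 45 mm above it. I'll press down along the arc.

```bash
python3 -m jog '[[[0,0,0,1.5,0,0,0],[0,0,0,1.5,0,0,0],[0,0,0,1,0,0,0],[0,-0.3,0,0.8,0,0,0],[0,-0.6,0,0.8,0,0,0]]]'
python3 -m jog '[[[0,-0.6,0,0.8,0,0,0],[0,-0.6,0,0.8,0,0,0],[0,-0.6,0,0.8,0,0,0]]]'
```

```text
time: 3.13
tool_pos: [552.1, 228.1, 224.3]
orientation: [[0.988, 0.156, 0.013], [0.156, -0.988, 0.003], [0.014, -0.001, -1.0]]
ft_force: [-0.1, -0.1, 1.6]
gripper_width: 0.2
time: 3.38
tool_pos: [534.3, 223.8, 200.5]
orientation: [[0.988, 0.154, 0.016], [0.154, -0.988, 0.004], [0.017, -0.001, -1.0]]
ft_force: [2.4, -0.1, 1.0]
gripper_width: 0.4
```

Run:
```python
from h import *
s=arm.observe();print(s["tool_pos"],s["ft_force"])
for n in("scene","top"):
    d=arm.snapshot(n);cv2.imwrite(f"pics/{n}2.png",cv2.resize(d["frame"][110:310,200:400],None,fx=2.5,fy=2.5))
```

```text
[534.31242593 223.77896293 200.49068689] [ 2.38199163 -0.1410333   1.04215808]
```

View pics/scene2.png

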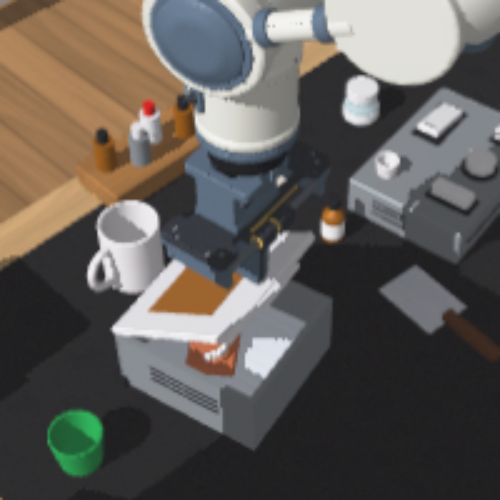

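The hood is following the fingertips down, so I continue.

```bash
python3 -m jog '[[[0,-0.5,0,0.9,0,0,0],[0,-0.5,0,0.9,0,0,0],[0,-0.4,0,0.9,0,0,0],[0,-0.3,0,0.9,0,0,0],[0,-0.2,0,0.9,0,0,0],[0,-0.1,0,0.9,0,0,0]]]'
python3 -m jog '[[[0,-0.1,0,0.9,0,0,0],[0,0,0,0.6,0,0,0]]]'
python3 -m jog '[[[0,0,0,0.3,0,0,0],[0,0,0,0.3,0,0,0]]]'
```

```text
time: 3.98
tool_pos: [517.2, 220.1, 148.6]
orientation: [[0.988, 0.153, 0.021], [0.153, -0.988, 0.005], [0.022, -0.002, -1.0]]
ft_force: [-0.8, -0.6, 1.2]
gripper_width: 0.8
time: 4.15
tool_pos: [516.4, 219.9, 132.0]
orientation: [[0.988, 0.153, 0.021], [0.153, -0.988, 0.005], [0.022, -0.002, -1.0]]
ft_force: [-0.2, -0.6, 1.8]
gripper_width: 0.2
time: 4.32
tool_pos: [516.3, 219.9, 124.3]
orientation: [[0.988, 0.153, 0.02], [0.153, -0.988, 0.004], [0.02, -0.001, -1.0]]
ft_force: [-0.4, -0.2, 2.0]
gripper_width: 0.2
```

```bash
python3 -m jog '[[[0,0,0,0.2,0,0,0],[0,0,0,0.2,0,0,0]]]'
python3 -m jog '[[[0,0,0,0.2,0,0,0],[0,0,0,0.2,0,0,0]]]'
python3 -m jog '[[[0,0,0,0.2,0,0,0],[0,0,0,0.2,0,0,0]]]'
```

```text
time: 4.48
tool_pos: [516.5, 219.9, 119.8]
orientation: [[0.988, 0.153, 0.019], [0.153, -0.988, 0.004], [0.02, -0.001, -1.0]]
ft_force: [-11.5, -4.5, 46.5]
gripper_width: 0.5
time: 4.65
tool_pos: [516.6, 219.9, 119.8]
orientation: [[0.988, 0.153, 0.021], [0.153, -0.988, 0.005], [0.021, -0.001, -1.0]]
ft_force: [-16.0, -5.9, 50.6]
gripper_width: 0.3
time: 4.82
tool_pos: [516.5, 219.9, 120.0]
orientation: [[0.988, 0.153, 0.023], [0.153, -0.988, 0.005], [0.023, -0.002, -1.0]]
ft_force: [-11.4, -4.0, 37.8]
gripper_width: 0.5
```

Hard stop at a tip height of 97.8 mm, where 98 is expected when shut. I'll lift off and check.

```bash
python3 -m jog '[[[0,0,0,-0.5,0,0,0],[0,0,0,-2,0,0,0],[0,0,0,-3,0,0,0],[0,0,0,-3,0,0,0],[0,0,-3,-1,0,0,0],[0,0,-3,0,0,0,0]]]'
python3 - <<'E'
from h import *
for n in("scene","top"):
    d=arm.snapshot(n);cv2.imwrite(f"pics/{n}3.png",cv2.resize(d["frame"][110:310,200:400],None,fx=2.5,fy=2.5))
E
```

```text
time: 5.32
tool_pos: [506.6, 276.3, 221.0]
orientation: [[0.989, 0.148, 0.025], [0.148, -0.989, 0.005], [0.026, -0.001, -1.0]]
ft_force: [1.3, 0.0, -1.0]
gripper_width: 0.5
```

View pics/scene3.png

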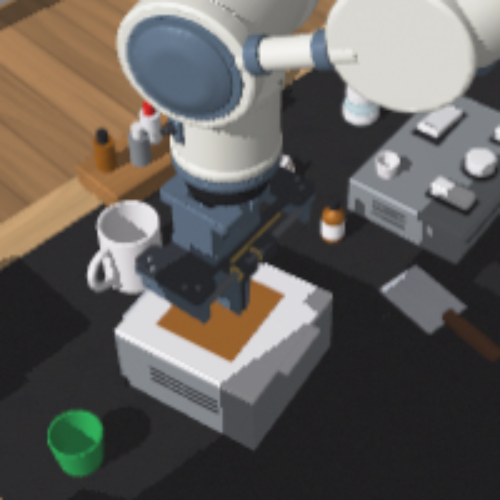

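The hood lies level and shut. Now I go above the rocker's raised end.

```bash
python3 -m jog '[[[0,0.3,3.9,0,0,-0.025,0],[0,0.3,3.9,0,0,0,0],[0,0.3,3.9,0,0,0,0],[0,0.3,3.9,0,0,0,0],[0,0.3,3.9,0,0,0,0],[0,0.3,3.9,0,0,0,0],[0,0.3,3.9,0,0,0,0],[0,0.3,3.9,0,0,0,0],[0,0.3,3.9,0,0,0,0],[0,0.3,3.9,0,0,0,0],[0,0.3,3.9,0,0,0,0],[0,0.3,3.9,0,0,0,0]]]'
python3 -m jog '[[[0,0.2,0.5,0,0,0,0],[0,0,0,0,0,0,0]]]'
```

```text
time: 6.42
tool_pos: [618.1, -192.5, 218.1]
orientation: [[0.986, 0.166, 0.003], [0.166, -0.986, 0.003], [0.004, -0.003, -1.0]]
ft_force: [1.4, 0.3, 0.8]
gripper_width: 0.5
time: 6.58
tool_pos: [621.7, -206.3, 217.2]
orientation: [[0.987, 0.16, 0.005], [0.16, -0.987, 0.001], [0.005, -0.0, -1.0]]
ft_force: [-0.5, 0.8, -0.2]
gripper_width: 0.5
```

```bash
python3 -m jog '[[[0,-0.3,-1.5,2,0,0,0],[0,0,0,3,0,0,0],[0,0,0,3,0,0,0],[0,0,0,1,0,0,0],[0,0,0,0,0,0,0]]]'
python3 - <<'E'
from h import *
for n in("scene","top"):
    d=arm.snapshot(n);f=d["frame"][120:260,320:460] if n=="scene" else d["frame"][150:290,360:500]
    cv2.imwrite(f"pics/{n}4.png",cv2.resize(f,None,fx=4,fy=4,interpolation=cv2.INTER_CUBIC))
E
```

```text
time: 7.0
tool_pos: [616.8, -191.2, 125.7]
orientation: [[0.987, 0.159, 0.008], [0.159, -0.987, -0.001], [0.008, 0.002, -1.0]]
ft_force: [-0.4, -0.3, 0.9]
gripper_width: 0.4
```

View pics/scene4.png

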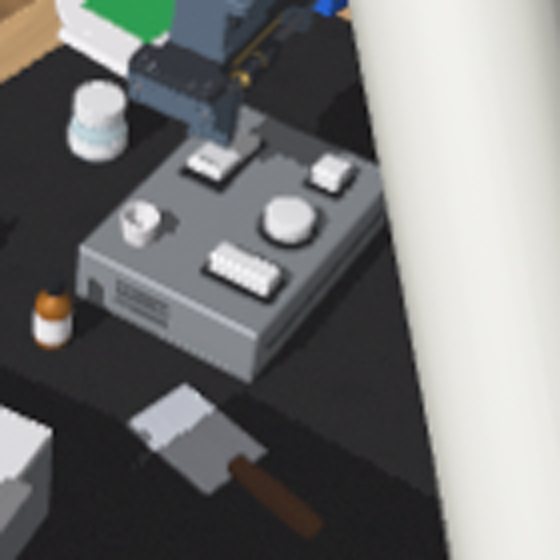

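View pics/top4.png

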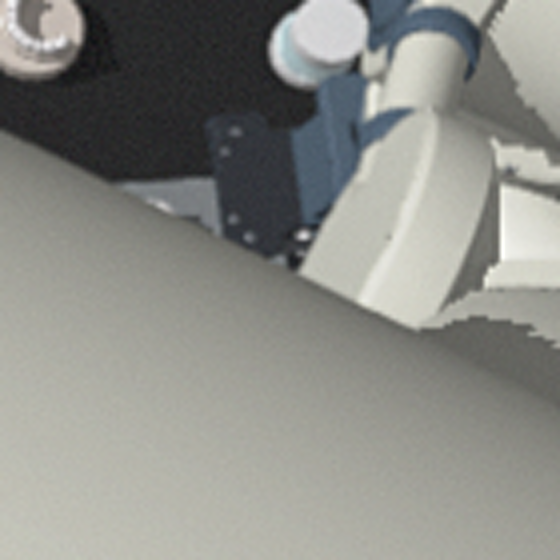

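```bash
python3 -m jog '[[[0,0,0,1,0,0,0],[0,0,0,1,0,0,0],[0,0,0,0.4,0,0,0],[0,0,0,0.4,0,0,0]]]'
python3 -m jog '[[[0,0,0,0.3,0,0,0],[0,0,0,0.3,0,0,0]]]'
python3 -m jog '[[[0,0,0,0.25,0,0,0],[0,0,0,0.25,0,0,0]]]'
```

```text
time: 7.43
tool_pos: [621.2, -192.5, 103.1]
orientation: [[0.987, 0.16, 0.018], [0.16, -0.987, -0.005], [0.017, 0.008, -1.0]]
ft_force: [-0.5, -0.3, 0.6]
gripper_width: 0.2
time: 7.6
tool_pos: [621.4, -192.5, 96.8]
orientation: [[0.987, 0.16, 0.019], [0.16, -0.987, -0.005], [0.018, 0.008, -1.0]]
ft_force: [-0.5, 1.0, 2.5]
gripper_width: 0.4
time: 7.77
tool_pos: [621.7, -192.3, 91.9]
orientation: [[0.987, 0.159, 0.019], [0.16, -0.987, -0.005], [0.018, 0.008, -1.0]]
ft_force: [-6.9, 6.4, 41.2]
gripper_width: 0.2
```

```bash
python3 -m jog '[[[0,0,0,0.25,0,0,0],[0,0,0,0.25,0,0,0],[0,0,0,0.25,0,0,0]]]'
python3 -m jog '[[[0,0,0,-0.5,0,0,0],[0,0,0,-2,0,0,0],[0,0,0,-3,0,0,0],[0,0,0,-3,0,0,0],[0,0,0,-3,0,0,0],[0,0,-2,-2,0,0,0],[0,0,-3,0,0,0,0],[0,0,-3,0,0,-0.02,0],[0,-1,0,0,0,0,0]]]'
python3 - <<'E'
from h import *
for n in("scene","top"):
    d=arm.snapshot(n);f=d["frame"][120:260,320:460] if n=="scene" else d["frame"][150:290,360:500]
    cv2.imwrite(f"pics/{n}5.png",cv2.resize(f,None,fx=4,fy=4,interpolation=cv2.INTER_CUBIC))
E
```

```text
time: 8.02
tool_pos: [621.9, -192.3, 91.9]
orientation: [[0.987, 0.16, 0.022], [0.16, -0.987, -0.006], [0.021, 0.01, -1.0]]
ft_force: [-14.5, 6.6, 42.0]
gripper_width: 0.5
time: 8.77
tool_pos: [597.0, -113.9, 234.1]
orientation: [[0.988, 0.156, 0.006], [0.156, -0.988, -0.012], [0.004, 0.013, -1.0]]
ft_force: [0.7, -0.2, 0.7]
gripper_width: 0.4
```

View pics/scene5.png

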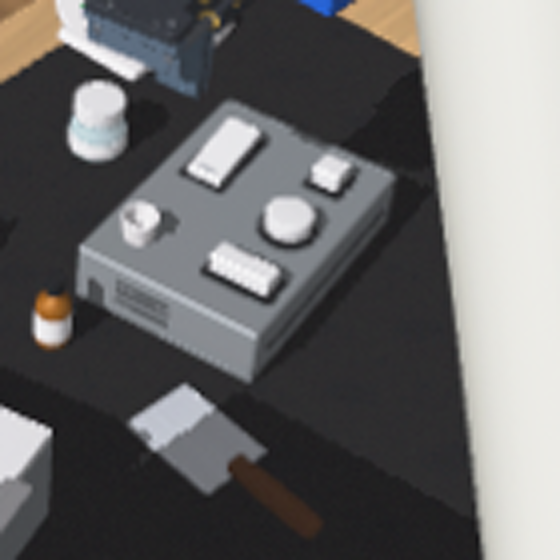

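The rocker's far end is now raised and its marked end is down, so it is on. Next is the bar key.

```bash
python3 -m jog '[[[0,-3,-0.5,0,0.012,0,0],[0,-3,-0.5,0,0,0,0],[0,-2,-0.2,0,0,0,0],[0,0,0,3,0,0,0],[0,0,0,3,0,0,0],[0,0,0,3,0,0,0],[0,0,0,1.5,0,0,0],[0,0,0,0,0,0,0]]]'
```

```text
time: 9.53
tool_pos: [515.2, -125.5, 124.6]
orientation: [[0.989, 0.15, 0.01], [0.15, -0.989, -0.004], [0.01, 0.006, -1.0]]
ft_force: [0.6, 0.4, -0.4]
gripper_width: 0.7
```

```bash
python3 -m jog '[[[0,0.3,-1.1,0,0,0,0],[0,0,0,0,0,0,0]]]'
python3 - <<'E'
from h import *
s=arm.observe();print(s["tool_pos"])
d=arm.snapshot("scene");f=d["frame"][120:260,320:460]
cv2.imwrite(f"pics/scene6.png",cv2.resize(f,None,fx=4,fy=4,interpolation=cv2.INTER_CUBIC))
E
```

```text
time: 9.7
tool_pos: [516.7, -115.0, 124.1]
orientation: [[0.989, 0.147, 0.009], [0.147, -0.989, -0.004], [0.008, 0.005, -1.0]]
ft_force: [-0.1, -0.3, 0.5]
gripper_width: 0.5
[ 516.71127382 -115.03704095  124.14909528]
```

View pics/scene6.png

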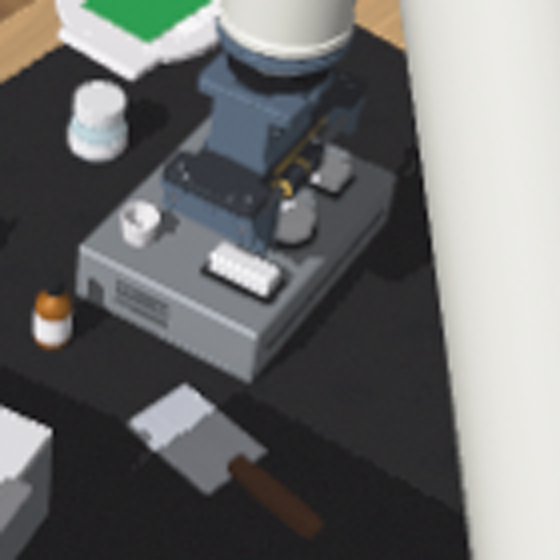

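Run:
```python
from h import *
d=arm.snapshot("scene")
for p in([516.7,-115,102],[516.7,-115,80],[516.7,-101.5,102],[500,-115,102],[526.5,-184.6,80]):print(p,((proj(d,p)[0]-[320,120]+.5)*4-.5).round())
```

```text
[516.7, -115, 102] [250. 240.]
[516.7, -115, 80] [247. 260.]
[516.7, -101.5, 102] [239. 249.]
[500, -115, 102] [266. 251.]
[526.5, -184.6, 80] [290. 212.]
```

Projection agrees with the image: tips over the bar key's centre. Pressing.

```bash
python3 -m jog '[[[0,0,0,1,0,0,0],[0,0,0,0.7,0,0,0],[0,0,0,0.3,0,0,0]]]'
python3 -m jog '[[[0,0,0,0.3,0,0,0],[0,0,0,0.3,0,0,0]]]'
python3 -m jog '[[[0,0,0,0.3,0,0,0],[0,0,0,0.2,0,0,0]]]'
```

```text
time: 10.05
tool_pos: [519.5, -116.9, 106.0]
orientation: [[0.989, 0.149, 0.016], [0.149, -0.989, -0.007], [0.015, 0.009, -1.0]]
ft_force: [-0.2, 0.7, -0.4]
gripper_width: 0.6
time: 10.22
tool_pos: [519.6, -117.0, 99.3]
orientation: [[0.989, 0.149, 0.016], [0.149, -0.989, -0.007], [0.015, 0.009, -1.0]]
ft_force: [-0.8, 0.8, 2.9]
gripper_width: 0.3
time: 10.38
tool_pos: [519.7, -117.1, 94.3]
orientation: [[0.989, 0.148, 0.016], [0.149, -0.989, -0.007], [0.015, 0.009, -1.0]]
ft_force: [-12.5, 3.9, 56.0]
gripper_width: 0.1
```

```bash
python3 -m jog '[[[0,0,0,0.1,0,0,0],[0,0,0,0.1,0,0,0],[0,0,0,0.1,0,0,0]]]'
python3 -m jog '[[[0,0,0,-0.5,0,0,0],[0,0,0,-2,0,0,0],[0,0,0,-2,0,0,0],[0,-0.1,2,0,0.006,-0.014,0],[0,-0.1,2.5,0,0,0,0],[0,0,2,0,0,0,0],[0,0,0,0,0,0,0]]]'
python3 - <<'E'
from h import *
d=arm.snapshot("scene");f=d["frame"][120:260,320:460]
cv2.imwrite(f"pics/scene7.png",cv2.resize(f,None,fx=4,fy=4,interpolation=cv2.INTER_CUBIC))
E
```

```text
time: 10.63
tool_pos: [519.6, -117.1, 94.8]
orientation: [[0.989, 0.149, 0.018], [0.149, -0.989, -0.007], [0.016, 0.01, -1.0]]
ft_force: [-6.4, 2.8, 25.9]
gripper_width: 0.4
time: 11.22
tool_pos: [526.9, -182.9, 142.9]
orientation: [[0.988, 0.152, 0.003], [0.152, -0.988, -0.004], [0.003, 0.005, -1.0]]
ft_force: [-0.8, -0.3, -0.6]
gripper_width: 0.3
```

View pics/scene7.png

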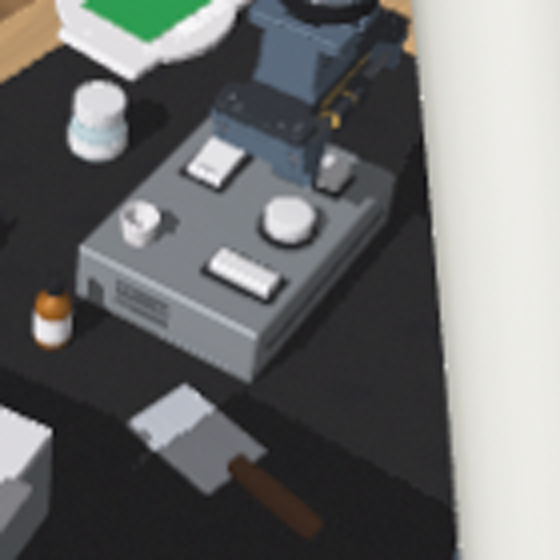

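The bar key is visibly lower and stays down. The fingertips are above the round key, so I press it.

```bash
python3 -m jog '[[[0,-0.1,0.1,2,0,0,0],[0,-0.2,0,1,0,0,0],[0,0,0,0.5,0,0,0],[0,0,0,0.3,0,0,0]]]'
python3 -m jog '[[[0,0,0,0.3,0,0,0],[0,0,0,0.3,0,0,0]]]'
python3 -m jog '[[[0,0,0,0.3,0,0,0],[0,0,0,0.2,0,0,0],[0,0,0,0.2,0,0,0]]]'
```

```text
time: 11.6
tool_pos: [523.1, -181.6, 103.5]
orientation: [[0.989, 0.151, 0.003], [0.151, -0.989, -0.003], [0.003, 0.004, -1.0]]
ft_force: [0.4, -1.0, -0.1]
gripper_width: 0.2
time: 11.77
tool_pos: [523.1, -180.8, 97.3]
orientation: [[0.988, 0.152, 0.003], [0.152, -0.988, -0.003], [0.002, 0.004, -1.0]]
ft_force: [-1.6, -2.3, 4.4]
gripper_width: 0.1
time: 12.02
tool_pos: [523.3, -180.8, 94.5]
orientation: [[0.988, 0.153, 0.004], [0.153, -0.988, -0.005], [0.004, 0.006, -1.0]]
ft_force: [-16.1, 3.4, 52.8]
gripper_width: 0.7
```

Bottomed. I hold briefly, release and retreat straight up.

```bash
python3 -m jog '[[[0,0,0,0.1,0,0,0],[0,0,0,0.1,0,0,0]]]'
python3 -m jog '[[[0,0,0,-0.5,0,0,0],[0,0,0,-2,0,0,0],[0,0,0,-3,0,0,0],[0,0,0,-3,0,0,0],[0,0,0,-3,0,0,0],[0,0,3.5,-2,0,0,0],[0,0,3.5,0,0,0,0],[0,0,3.5,0,0,0,0],[0,0,3.5,0,0,0,0],[0,0,3.5,0,0,0,0],[0,0,3.5,0,0,0,0],[0,0,0,0,0,0,0]]]'
python3 - <<'E'
from h import *
d=arm.snapshot("scene");cv2.imwrite("pics/scene8.png",cv2.resize(d["frame"][110:310,220:470],None,fx=3,fy=3,interpolation=cv2.INTER_CUBIC))
d=arm.snapshot("top");cv2.imwrite("pics/top8.png",d["frame"])
E
```

```text
time: 12.18
tool_pos: [523.1, -180.7, 95.2]
orientation: [[0.988, 0.154, 0.006], [0.154, -0.988, -0.006], [0.005, 0.007, -1.0]]
ft_force: [-2.7, -0.4, 6.3]
gripper_width: 0.6
time: 13.18
tool_pos: [556.6, -392.6, 244.4]
orientation: [[0.987, 0.16, 0.01], [0.16, -0.987, -0.009], [0.009, 0.01, -1.0]]
ft_force: [-1.4, 0.2, -0.8]
gripper_width: 0.3
```

View pics/scene8.png

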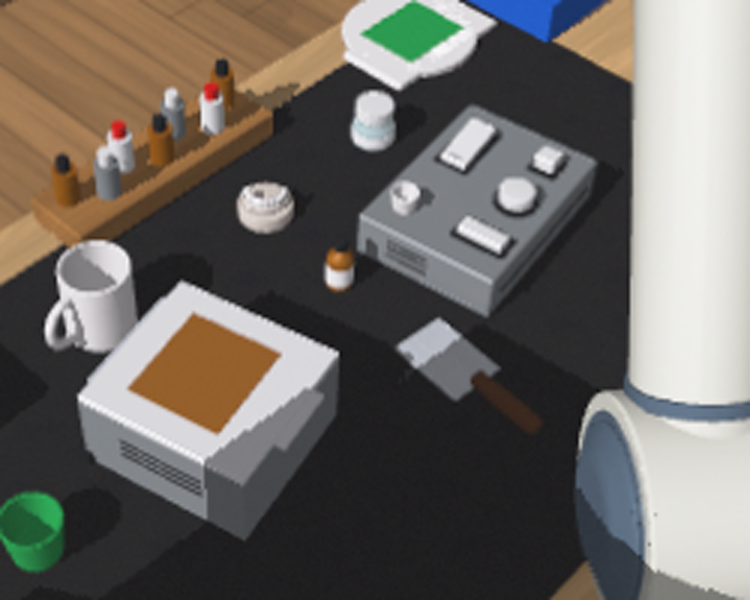

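View pics/top8.png

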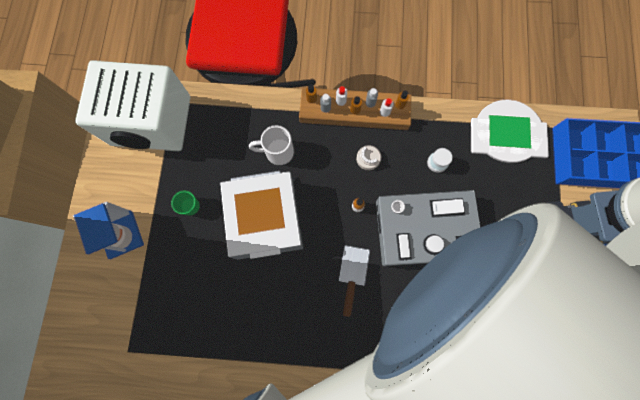

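The pictures show the hood level at (205,370), the rocker on at (468,143), the bar key low at (483,235), and the round key (517,195) and square key (548,160) up. Nothing else has moved and the arm is clear of everything.

```bash
python3 -m jog '[[[0,0,0,0,0,0,0],[0,0,0,0,0,0,0]]]'; python3 -c "
from workcell import arm
print(arm.close_job())"
```

```text
time: 13.45
tool_pos: [555.9, -386.1, 244.1]
orientation: [[0.987, 0.162, 0.009], [0.162, -0.987, -0.005], [0.008, 0.006, -1.0]]
ft_force: [-0.7, 0.3, 0.6]
gripper_width: 0.3
the job is handed in; nothing more can be done
None
```

I did the four presses in order with the closed fingertips, and the job was handed in at 13.5 s; `close_job` gave no verdict. Each press ended at a hard stop:

| Step | Fingertip height at the stop |
|---|---|
| Hood pressed shut | 97.8 mm |
| Rocker tipped on | 69.9 mm |
| Bar key pressed in | about 72.5 mm |
| Round key pressed, then released | about 72.5 mm |

- **Last pictures:** The hood is level, the rocker is on, the bar key stays in, and the round and square keys are up. The other things on the bench look unmoved, and the arm is well clear with only sensor-noise force. I judged this by eye from the pictures, since the joint values themselves can't be read.
- **Forces:** The presses peaked at about 60 N at the fingertips as they hit the stops. That is more than needed but well under the 120 N wrist limit.
- **Checks that failed or disagreed:** No check failed. The fingertips drifted about 3–6 mm sideways during some of the presses, but stayed on the keys and the rocker.

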